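# Open the flood lamp's battery door by its hidden catch

## Task

The flood lamp lies on its face for a battery change: with a fingertip, press gently along the smooth black strip in its back until you feel the hidden flush catch give, and press it in so that the battery door springs ajar. Then push the door gently over until it lies fully open on its stop. Grip nothing, never lean hard on the lamp or the door, leave the cells in their bay and the things around the lamp alone.

Things in the scene. Friction and masses are not known exactly. Their poses are not given: they have to be found in the camera images.
- lamp: yellow flood lamp lying on its face, fixed, flat back up: 168 (x) x 280 (y) x 62 mm high, black rubber corners; a black tube stand is folded round its sides and rear, up to 24 mm outside the housing, 36 mm high. Origin: centre of its underside, on the desk. x points from its front (catch strip, nearer the robot) to its rear (door hinge), y to its left, z up. Its back is level at z = 62 mm
- strip_left (a point): left end of the middle line of the catch strip, on its floor (lamp frame x -56, y +65, z 60 mm). The strip is a smooth black channel in the lamp's back, floor flat and level, x from -78 to -34 mm, y from -65 to +65 mm, 2 mm below the yellow back and the door. Apart from the catch pad it is rigid
- strip_right (a point): right end of the strip's middle line (lamp frame x -56, y -65, z 60 mm). The catch pad, 40 mm in x (centred on the middle line) by 38 mm in y, is flush with the strip and as black: its middle lies anywhere from y = -36 to +36 mm, differs from start to start, and is found by pressing, not by eye. The fingertip must be wholly on the pad: a tip partly on the rigid strip beside it does not sink
- catch (a joint): the hidden catch pad: 0 = flush, 0.005 m = fully pressed, straight down. It starts to give at 2 N, draws the bolt out of the door at about 3 mm (3.5 N), and is fully down at 4.5 N; it springs back when let go
- door (a joint): dark grey battery door behind the strip, 89 (x) x 152 (y) x 4 mm, hinged at its rear edge: 0 = shut, flush, bolted; positive = front edge up and back. Freed by the catch, a sprung pin lifts it to about 1.15 rad within 1 s, where it rests. From there it swings freely (0.05 N m of weight, lightly damped); past upright (1.57) it falls back onto its stop at 1.9 rad and stays
- door_edge (a point): middle of the door's front edge, on its upper face; moves with the door on a radius of 88 mm about the hinge line. Under the whole edge hangs a slotted tongue, 120 mm wide, reaching 14 mm below the upper face. Shut, the edge is 23 mm behind the strip's middle line, 62 mm above the desk
- door_hinge (a point): middle of the door's hinge line, which runs along the lamp's y, 60 mm above the desk (lamp frame x +55, y 0 mm); does not move
- cell_0: one of four red and silver battery cells, 15 mm thick, 50 mm long, lying along the lamp's x in the bay under the door, tops about 9 mm below the lamp's back; loose; origin: middle of its underside, about -34 mm in the lamp's y; to be left in the bay
- cell_1: one of four red and silver battery cells, 15 mm thick, 50 mm long, lying along the lamp's x in the bay under the door, tops about 9 mm below the lamp's back; loose; origin: middle of its underside, about -15 mm in the lamp's y; to be left in the bay
- cell_2: one of four red and silver battery cells, 15 mm thick, 50 mm long, lying along the lamp's x in the bay under the door, tops about 9 mm below the lamp's back; loose; origin: middle of its underside, about 15 mm in the lamp's y; to be left in the bay
- cell_3: one of four red and silver battery cells, 15 mm thick, 50 mm long, lying along the lamp's x in the bay under the door, tops about 9 mm below the lamp's back; loose; origin: middle of its underside, about 34 mm in the lamp's y; to be left in the bay
- orange_screwdriver: screwdriver with orange handle, 28 x 198 x 26 mm, loose on the desk; origin: centre of its underside; leave alone
- black_marker: black and white marker pen, 135 mm long, 16 mm thick, loose on the desk; origin: centre of its underside; leave alone
- wax_tin: round cream and red tin, 63 mm across, 34 mm high, standing loose on the desk; origin: centre of its underside; leave alone
- oil_bottle: small brown dropper bottle, 34 mm across, 102 mm high, standing loose on the desk; origin: centre of its underside; leave alone

How it is judged:
On the way, in this order (a step that is already met when the one before it is completed fails the run):
1. a finger presses the hidden catch pad in far enough (over 3 mm) to draw the bolt (value of joint catch above 0.003 m and contact force between the fingers and anything else above 1 N).
2. the freed door has sprung ajar (over 0.8 rad) (value of joint door above 0.8 rad).
At the end, for the whole second after the job is handed in: the door lies open at more than 1.75 rad, the catch pad has sprung back flush (within 1 mm), every cell is within 15 mm of where it lay and every thing around the lamp within 20 mm of where it stood (value of joint door above 1.75 rad and value of joint catch below 0.001 m and distance of each of cell_0, cell_1, cell_2, cell_3 from where it was at the start of the episode below 0.015 m and distance of each of orange_screwdriver, black_marker, wax_tin, oil_bottle from where it was at the start of the episode below 0.02 m); the robot touches nothing.
It fails at once if a cell is lifted or pulled from its bay (moved over 20 mm) (distance of any of cell_0, cell_1, cell_2, cell_3 from where it was at the start of the episode above 0.02 m).
It fails at once if a thing beside the lamp is picked up, pushed or tipped (moved over 30 mm or lifted over 10 mm) (distance of any of orange_screwdriver, black_marker, wax_tin, oil_bottle from where it was at the start of the episode above 0.03 m or height (world z) of any of orange_screwdriver, black_marker, wax_tin, oil_bottle above 0.012 m).
It fails at once if the door is gripped or forced (over 30 N between it and the fingers) (contact force between the fingers and door above 30 N).
It fails at once if the fingers lean hard on the lamp or grip anything (over 60 N on the fingers) (contact force between the fingers and anything else above 60 N).
It also fails if it takes over 58 s, if anything falls off the work surface, if the arm or the gripper's body presses on something with over 40 N, if the wrist force passes 120 N, or if a joint passes its speed limit or range.

## Robot

A 6-joint arm with a two-finger parallel gripper is mounted at the origin on a cart in front of the work surface, level with it; the furniture and walls round the work are solid. World frame = base frame: x ahead of the robot, y to its left, z up, the work surface at z = 0. Lengths are in m, angles in rad, forces in N, time in s.
With the tool pointing down it reaches from about 0.35 to 0.875 m from the base axis. Payload 4.2 kg.
Tool frame: the origin (TCP) lies on the mounting face of the last link; the fingertips stand 182 mm ahead of it and the grasp point (between the pads) lies 164 mm ahead of it; z points along the fingers, y is the line along which they close (so a half turn about z gives the same grasp; the last joint's range is limited). The gripper opens to 87 mm and grips with 3 to 60 N. Pads are 19 mm wide; open, the fingers measure 117 mm over their backs; the gripper's body (75 mm by 190 mm) begins 51 mm behind the grasp point.
Start: joints at [1.485, 0.385, 0.008, 0, -1.194, -0.259], TCP at [0.211, 0.588, 0.405] pointing down, gripper open.
Joint ranges: [-3.14, 3.14], [-1.21, 2.06], [-1.07, 1.41], [-3.16, 2.05], [-2.99, -0.16], [-3.1, 3.1]. Speed limits (rad/s): [2.79, 2.79, 3.14, 3.14, 3.14, 3.14].

## Interface

Orientations are given as a unit quaternion [w, x, y, z].
In Python, from cell import arm gives the robot as it stands. The module is installed in compiled form; this text tells all that it offers.
- The arm moves only by the tool jog_arm, never from a script. Its argument "series" is one flat list of numbers, 7 for each row, row after row: the shift along the tool's x, y, z in units of 20 mm (1.0 is 20 mm), then the turn, a rotation vector about the tool's x, y, z in units of 0.12 rad (1.0 is 0.12 rad), then the finger opening in mm, from 0 to 87. A call has 1 to 5 rows; each row shifts and turns the commanded pose from where the row before left it, along the tool's axes as they then stand; what a row does not reach is not made up. A row lasts 1/12 s, in which the tool goes at most 41.7 mm and 7.16 degrees, less where a joint would pass 70% of its speed; a pose out of reach is approached as far as the arm can. A call with a number of a shift or a turn outside -1 to 1 is refused whole. A call with a gripper value outside its range is refused whole. The fingers move at their own pace and stop on an object; "newtons" is the grip in N (left out, the last holds). Time passes only in rows, so rows that do not move let the fingers close. It gives the time, the measured TCP pose, the force, the opening and the grip force at its end, in the units of the state.
- arm.read_state(): the state, without advancing time (a new reading comes with each control period).
- arm.capture(name): name is "side" or "top" or "wrist"; returns a dict with "frame" (480x640x3 uint8, red, green, blue), "vertical_fov" (degrees; the focal length in pixels is half the picture's height over the tangent of half this angle, whatever the lens; pixels are square), "cx", "cy" (the principal point, pixels), "pose" (4x4, takes a point from camera to world coordinates). Camera axes: x right, y up, looking along -z (the intrinsics and any distortion apply to the point x, -y, -z); pixel columns grow to the right and rows downward; lengths in m; the calibration is good to about 2 mm. A picture is of the moment at which its call begins. There is no depth.
- arm.close_job(): hands the job in; it is judged then, once.
The state is a dict: "time_s": time; "q": joint angles; "qvel": joint speeds; "effort": joint torques, N m; "ee_pos": TCP position; "ee_rot": TCP orientation; "contact_force": force on the tool from outside, world axes, zero at the start; "ft_torque": the same for the moment, N m; "gripper_width": finger opening in m; "grip_force": force on a finger pad.
Only numpy, scipy, OpenCV 4.12 (cv2) and the standard library are available. Lean on these libraries where they do the work, as an engineer would, in place of code of your own. Each camera call takes 0.05 s, during which the arm holds its last target. There are 200 camera calls.

## Working session

There is one attempt and no reset: what is moved stays moved. The work goes in short steps, Python scripts to look and compute and a tool call to move; the robot and the scene stay as the last step left them, time stands still between calls to the robot, and variables do not carry over. Pictures are saved under pics/ and viewed, at most 10 in all, crops included, and the job is handed in when it is done.

Besides the shell and the picture viewer there is one more tool, called as name(argument=value, ...) on one line, values as JSON. jog_arm: Moves the arm, as the interface text tells. Shifts and turns lie within -1 to 1; 1 stands for 20 mm of shift or 0.12 rad of turn. Its arguments: {"type":"object","properties":{"series":{"type":"array","items":{"type":"number"}},"newtons":{"type":"number"}},"required":["series"]}

```bash
mkdir -p pics; python3 - <<'E'
from cell import arm
import cv2,numpy as np
s=arm.read_state();print(s)
for n in("top","side"):
    c=arm.capture(n);cv2.imwrite(f"pics/{n}0.png",c["frame"][:,:,::-1]);print(n,{k:v for k,v in c.items() if k!="frame"})
E
```

```text
{'time_s': 0.0, 'q': array([ 1.48456032e+00,  3.85571823e-01,  6.64994051e-03, -4.75608439e-04,
       -1.19401175e+00, -2.58607623e-01]), 'qvel': array([-0.00148866,  0.00084212,  0.00203449,  0.00029699,  0.00105028,
       -0.00038327]), 'effort': array([ 2.63851944e-04, -3.90663099e+01,  1.87394768e+01,  4.21958864e+00,
        1.08841815e-02, -1.86766033e-04]), 'ee_pos': array([0.21117671, 0.58803487, 0.40366287]), 'ee_rot': array([ 1.08371096e-03,  9.85156506e-01, -1.71655083e-01, -1.28220213e-04]), 'contact_force': array([-0.35088483, -0.10395377,  0.16492102]), 'ft_torque': array([ 0.01180262,  0.0444698 , -0.03260233]), 'grip_force': 0.0, 'gripper_width': 0.08703814073747404}
top {'vertical_fov': 42.72696473114427, 'cx': 318.7528615924871, 'cy': 243.70560491815564, 'pose': array([[-0.01563062,  0.99586012, -0.08954494,  0.46233827],
       [-0.9998036 , -0.01447537,  0.01353629, -0.09158509],
       [ 0.01218405,  0.08973893,  0.99589079,  1.22863802],
       [ 0.        ,  0.        ,  0.        ,  1.        ]])}
side {'vertical_fov': 52.06314135185711, 'cx': 331.66932704252605, 'cy': 238.55505151230815, 'pose': array([[ 0.94650284,  0.16232843, -0.27889399,  0.3391066 ],
       [-0.32241156,  0.43946214, -0.83840552, -0.78994986],
       [-0.01353371,  0.88347185,  0.46828872,  0.47320131],
       [ 0.        ,  0.        ,  0.        ,  1.        ]])}
```

View pics/top0.png

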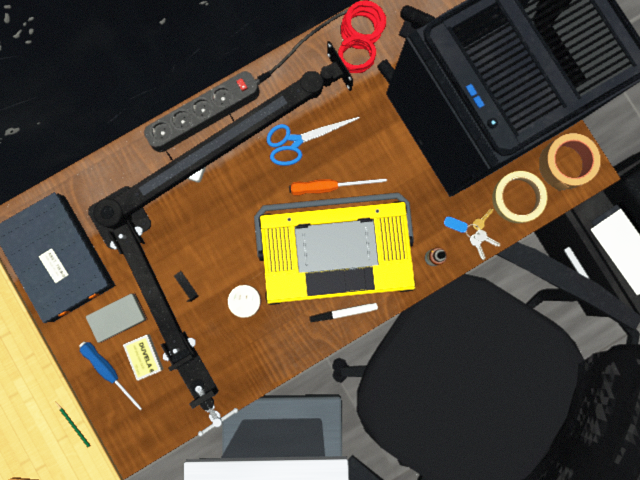

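View pics/side0.png

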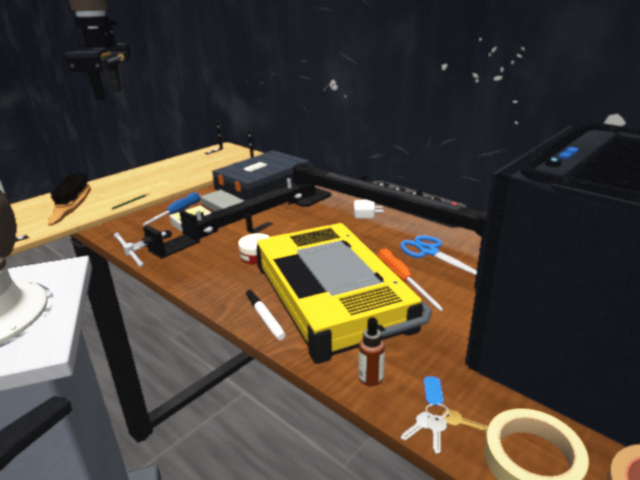

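The top view shows the lamp centred at about (338,252), with the black strip at (340,281) and the grey door at (335,246). The marker is at (343,313), the bottle at (436,256), the tin at (243,301) and the screwdriver at (335,186). A black boom runs from (120,210) to (340,70) and to (200,390). The side view agrees, with the strip at (298,277).

```bash
cat > h.py <<'E'
from cell import arm
import cv2,numpy as np
def ray(c,u,v):
    f=240/np.tan(np.radians(c["vertical_fov"]/2)); P=c["pose"]
    d=P[:3,:3]@np.array([(u-c["cx"])/f,-(v-c["cy"])/f,-1]); return P[:3,3],d
def onplane(c,u,v,z):
    o,d=ray(c,u,v); return o+d*(z-o[2])/d[2]
def tri(c1,p1,c2,p2):
    o1,d1=ray(c1,*p1);o2,d2=ray(c2,*p2)
    t=np.linalg.lstsq(np.c_[d1,-d2],o2-o1,rcond=None)[0]
    a,b=o1+t[0]*d1,o2+t[1]*d2; return (a+b)/2,np.linalg.norm(a-b)
E
python3 - <<'E'
from h import *
np.set_printoptions(precision=4,suppress=True)
ct,cs=arm.capture("top"),arm.capture("side")
for n,c in(("top",ct),("side",cs)):
    hsv=cv2.cvtColor(c["frame"],cv2.COLOR_RGB2HSV)
    y=cv2.inRange(hsv,(25,170,90),(33,255,255))
    if n=="top": y[:, :240]=0
    k=max(cv2.findContours(y,0,2)[0],key=cv2.contourArea)
    r=cv2.minAreaRect(k);print(n,"yellow",cv2.boundingRect(k),r)
    m=cv2.inRange(hsv,(0,0,0),(180,255,60)); hull=np.zeros_like(y);cv2.fillPoly(hull,[cv2.convexHull(k)],255)
    hull=cv2.erode(hull,np.ones((5,5)))
    s=max(cv2.findContours(m&hull,0,2)[0],key=cv2.contourArea)
    b=cv2.approxPolyDP(s,5,True)[:,0];print("strip",cv2.contourArea(s),b.tolist())
    M=cv2.moments(s);p=(M["m10"]/M["m00"],M["m01"]/M["m00"]);print(p,onplane(c,*p,.06))
    for q in b:print(onplane(c,*q,.06))
    if n=="top":
        print("lampctr");[print(onplane(c,*q,.062)) for q in cv2.boxPoints(r)]
print("post",tri(ct,(112,207),cs,(315,172)),"boom-left end",tri(ct,(180,345),cs,(193,215)))
for u in((210,395),(343,313),(317,317),(377,307),(243,301),(436,252)):print(u,onplane(ct,*u,.02))
cv2.imwrite("pics/crop.png",np.hstack([cv2.resize(ct["frame"][180:330,220:460],None,fx=3.3,fy=3.3)])[:,:,::-1])
E
```

```text
top yellow (260, 202, 155, 102) ((336.52734375, 252.40252685546875), (88.55113220214844, 148.849609375), 84.57940673828125)
strip 18.0 [[309, 224], [297, 227]]
(302.3333333333333, 225.80555555555554) [ 0.6023 -0.0765  0.06  ]
[ 0.6056 -0.0894  0.06  ]
[ 0.6002 -0.0663  0.06  ]
lampctr
[0.6234 0.0076 0.062 ]
[ 0.6467 -0.2775  0.062 ]
[ 0.4773 -0.2886  0.062 ]
[ 0.4552 -0.0071  0.062 ]
side yellow (258, 224, 163, 126) ((337.52825927734375, 276.8465576171875), (142.71438598632812, 118.09504699707031), 58.78159713745117)
strip 963.5 [[275, 260], [299, 296], [323, 290], [297, 255]]
(299.05812143227814, 275.96869053796917) [ 0.4965 -0.1513  0.06  ]
[ 0.4721 -0.0896  0.06  ]
[ 0.4817 -0.2046  0.06  ]
[ 0.5199 -0.2016  0.06  ]
[ 0.511  -0.0861  0.06  ]
post (array([0.6501, 0.2852, 0.0616]), np.float64(0.013472397628642758)) boom-left end (array([0.369 , 0.159 , 0.0506]), np.float64(0.020809458249961107))
(210, 395) [0.2808 0.1066 0.02  ]
(343, 313) [ 0.434  -0.1534  0.02  ]
(317, 317) [ 0.4271 -0.1023  0.02  ]
(377, 307) [ 0.4447 -0.2203  0.02  ]
(243, 301) [0.4605 0.0421 0.02  ]
(436, 252) [ 0.5511 -0.3399  0.02  ]
```

View pics/crop.png

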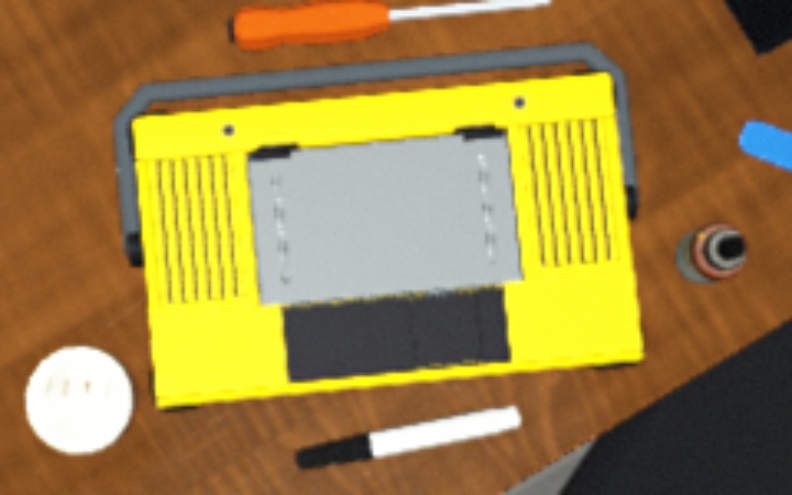

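The crop shows the strip's corners at about (283,308), (504,287), (511,360) and (289,383). From these the lamp's yaw is about 0.08 rad. I'll turn the tool so its x axis runs along the lamp's -y, and close the fingers.

jog_arm(series=[0, 0, 0, 0, 0, 0.955, 0, 0, 0, 0, 0, 0, 0.955, 0, 0, 0, 0, 0, 0, 0.955, 0, 0, 0, 0, 0, 0, 0.955, 0, 0, 0, 0, 0, 0, 0.955, 0], newtons=5)

```text
time_s: 0.62
ee_pos: [0.2112, 0.5882, 0.4044]
ee_rot: [0.0, 0.895, -0.446, 0.0]
contact_force: [0.2, 1.1, 0.2]
gripper_width: 0.0614
grip_force: 0.0
```

jog_arm(series=[0, 0, 0, 0, 0, 0.955, 0, 0, 0, 0, 0, 0, 0.955, 0, 0, 0, 0, 0, 0, 0.955, 0, 0, 0, 0, 0, 0, 0.955, 0, 0, 0, 0, 0, 0, 0.955, 0])

```text
time_s: 1.03
ee_pos: [0.2112, 0.5881, 0.4044]
ee_rot: [0.0, 0.733, -0.68, 0.0]
contact_force: [0.3, -0.0, 0.1]
gripper_width: 0.0283
grip_force: 0.0
```

jog_arm(series=[1, -0.3, 0, 0, 0, 0, 0, 1, -0.3, 0, 0, 0, 0, 0, 1, -0.3, 0, 0, 0, 0, 0, 1, -0.3, 0, 0, 0, 0, 0, 1, -0.3, 0, 0, 0, 0, 0])

```text
time_s: 1.45
ee_pos: [0.2493, 0.4899, 0.4045]
ee_rot: [0.0, 0.735, -0.678, 0.0]
contact_force: [-0.0, 0.6, -0.8]
gripper_width: 0.0017
grip_force: 0.0
```

jog_arm(series=[1, -0.3, 0, 0, 0, 0, 0, 1, -0.3, 0, 0, 0, 0, 0, 1, -0.3, 0, 0, 0, 0, 0, 1, -0.3, 0, 0, 0, 0, 0, 1, -0.3, 0, 0, 0, 0, 0])

```text
time_s: 1.87
ee_pos: [0.2872, 0.3925, 0.4047]
ee_rot: [0.0, 0.735, -0.678, -0.0]
contact_force: [0.1, -0.3, 0.1]
gripper_width: 0.0007
grip_force: 0.0
```

jog_arm(series=[1, -0.3, 0, 0, 0, 0, 0, 1, -0.3, 0, 0, 0, 0, 0, 1, -0.3, 0, 0, 0, 0, 0, 1, -0.3, 0, 0, 0, 0, 0, 1, -0.3, 0, 0, 0, 0, 0])

```text
time_s: 2.28
ee_pos: [0.325, 0.2952, 0.4047]
ee_rot: [0.0, 0.735, -0.678, -0.0]
contact_force: [0.2, 0.3, 0.6]
gripper_width: 0.0003
grip_force: 0.0
```

jog_arm(series=[1, -0.3, 0, 0, 0, 0, 0, 1, -0.3, 0, 0, 0, 0, 0, 1, -0.3, 0, 0, 0, 0, 0, 1, -0.3, 0, 0, 0, 0, 0, 1, -0.3, 0, 0, 0, 0, 0])

```text
time_s: 2.7
ee_pos: [0.3629, 0.198, 0.4048]
ee_rot: [-0.0, 0.735, -0.678, -0.0]
contact_force: [-0.1, 0.0, 0.2]
gripper_width: 0.0004
grip_force: 0.0
```

jog_arm(series=[1, -0.3, 0, 0, 0, 0, 0, 1, -0.3, 0, 0, 0, 0, 0, 1, -0.3, 0, 0, 0, 0, 0, 1, -0.3, 0, 0, 0, 0, 0, 1, -0.3, 0, 0, 0, 0, 0])

```text
time_s: 3.12
ee_pos: [0.4008, 0.1007, 0.4048]
ee_rot: [-0.0, 0.735, -0.678, -0.0]
contact_force: [0.2, 0.7, -0.5]
gripper_width: 0.0005
grip_force: 0.0
```

jog_arm(series=[1, -0.3, 0, 0, 0, 0, 0, 1, -0.3, 0, 0, 0, 0, 0, 1, -0.3, 0, 0, 0, 0, 0, 1, -0.3, 0, 0, 0, 0, 0, 0, 0, 0, 0, 0, 0, 0])

```text
time_s: 3.53
ee_pos: [0.4316, 0.022, 0.4046]
ee_rot: [0.0, 0.734, -0.679, 0.0]
contact_force: [0.6, 0.0, -0.6]
gripper_width: 0.0005
grip_force: 0.0
```

```bash
python3 - <<'E'
from h import *
np.set_printoptions(precision=4,suppress=True)
s=arm.read_state();print(s)
c=arm.capture("wrist");cv2.imwrite("pics/w1.png",c["frame"][:,:,::-1]);print({k:v for k,v in c.items() if k!="frame"})
E
```

```text
{'time_s': 3.5333, 'q': array([ 0.4297,  0.0497, -0.4336,  0.0004, -1.088 , -0.3532]), 'qvel': array([ 0.0484, -0.0119, -0.0129, -0.0157,  0.0034, -0.0623]), 'effort': array([ -0.551 , -20.634 ,  17.8601,   4.084 ,  -0.0172,   0.2542]), 'ee_pos': array([0.4316, 0.022 , 0.4046]), 'ee_rot': array([ 0.0003,  0.7337, -0.6795,  0.0001]), 'contact_force': array([ 0.6197,  0.0471, -0.6361]), 'ft_torque': array([ 0.0817, -0.0698,  0.0651]), 'grip_force': 0.0, 'gripper_width': 0.00048474636253665877}
{'vertical_fov': 64.14666881897377, 'cx': 319.74005032020057, 'cy': 236.25767893314566, 'pose': array([[-0.9971,  0.0725,  0.0243,  0.4376],
       [-0.0765, -0.952 , -0.2964, -0.0598],
       [ 0.0017, -0.2974,  0.9548,  0.3857],
       [ 0.    ,  0.    ,  0.    ,  1.    ]])}
```

View pics/w1.png

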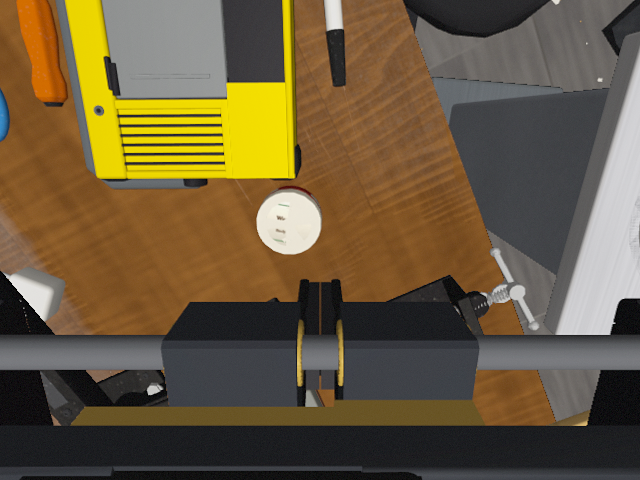

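The wrist view shows the lamp at the top. The strip's left end is a dark rectangle with lower corners near (227,82) and (284,82), and the closed fingers appear at (320,290). I'll measure the strip corners from both views.

```bash
python3 - <<'E'
from h import *
np.set_printoptions(precision=4,suppress=True)
c=arm.capture("wrist")
L=[onplane(c,u,v,.061) for u,v in((227,81),(284,82),(226,5),(284,5))]
for l in L:print(l)
hsv=cv2.cvtColor(c["frame"],cv2.COLOR_RGB2HSV);y=cv2.inRange(hsv,(25,170,90),(33,255,255))
for v in (20,50,65,130,160):
    r=np.flatnonzero(y[v]);print(v,r.min(),r.max(),onplane(c,r.min(),v,.062),onplane(c,r.max(),v,.062), np.flatnonzero(np.diff(r)>8).size and [ (r[i],r[i+1]) for i in np.flatnonzero(np.diff(r)>8)])
t=arm.capture("top")
for p in((283,308),(504,287),(511,360),(289,383)):print("top",onplane(t,220+p[0]/3.3,180+p[1]/3.3,.061))
E
```

```text
[ 0.5116 -0.0802  0.061 ]
[ 0.4668 -0.083   0.061 ]
[ 0.5126 -0.1331  0.061 ]
[ 0.4694 -0.1364  0.061 ]
20 68 292 [ 0.6307 -0.1138  0.062 ] [ 0.4628 -0.1267  0.062 ] [(np.int64(103), np.int64(282))]
50 73 293 [ 0.6293 -0.0933  0.062 ] [ 0.4609 -0.1063  0.062 ] [(np.int64(107), np.int64(283))]
65 76 293 [ 0.6282 -0.0828  0.062 ] [ 0.4603 -0.0957  0.062 ] [(np.int64(103), np.int64(284))]
130 88 295 [ 0.6239 -0.0343  0.062 ] [ 0.456  -0.0472  0.062 ] 0
160 93 293 [ 0.6222 -0.0103  0.062 ] [ 0.4563 -0.023   0.062 ] 0
top [ 0.5111 -0.0819  0.061 ]
top [ 0.5213 -0.2097  0.061 ]
top [ 0.4792 -0.2127  0.061 ]
top [ 0.468  -0.0847  0.061 ]
```

jog_arm(series=[0.915, -0.312, 0, 0, 0, 0, 0, 0.915, -0.312, 0, 0, 0, 0, 0, 0.915, -0.312, 0, 0, 0, 0, 0, 0.915, -0.312, 0, 0, 0, 0, 0, 0.915, -0.312, 0, 0, 0, 0, 0])

```text
time_s: 4.1
ee_pos: [0.4696, -0.0646, 0.4049]
ee_rot: [-0.0, 0.735, -0.678, 0.0]
contact_force: [0.1, 0.1, -0.9]
gripper_width: 0.0003
grip_force: 0.0
```

jog_arm(series=[0.915, -0.312, 0, 0, 0, 0, 0, 0.915, -0.312, 0, 0, 0, 0, 0, 0.915, -0.312, 0, 0, 0, 0, 0, 0, 0, 1, 0, 0, 0, 0, 0, 0, 1, 0, 0, 0, 0])

```text
time_s: 4.52
ee_pos: [0.4931, -0.1178, 0.3652]
ee_rot: [-0.001, 0.735, -0.678, 0.001]
contact_force: [-1.0, 0.5, -0.1]
gripper_width: 0.0006
grip_force: 0.0
```

jog_arm(series=[0, 0, 1, 0, 0, 0, 0, 0, 0, 1, 0, 0, 0, 0, 0, 0, 1, 0, 0, 0, 0, 0, 0, 1, 0, 0, 0, 0, 0, 0, 0.7, 0, 0, 0, 0])

```text
time_s: 4.93
ee_pos: [0.492, -0.1169, 0.2691]
ee_rot: [0.001, 0.735, -0.678, -0.001]
contact_force: [0.1, -0.5, 0.1]
gripper_width: 0.0006
grip_force: 0.0
```

jog_arm(series=[0, 0, 0.3, 0, 0, 0, 0, 0, 0, 0.2, 0, 0, 0, 0, 0, 0, 0.2, 0, 0, 0, 0, 0, 0, 0, 0, 0, 0, 0, 0, 0, 0, 0, 0, 0, 0])

```text
time_s: 5.35
ee_pos: [0.4928, -0.1178, 0.2574]
ee_rot: [-0.0, 0.735, -0.678, 0.0]
contact_force: [-0.1, -0.1, 0.6]
gripper_width: 0.0004
grip_force: 0.0
```

```bash
python3 - <<'E'
from h import *
np.set_printoptions(precision=4,suppress=True)
s=arm.read_state();p=s["ee_pos"];print(p,s["contact_force"])
w=2*np.arctan2(s["ee_rot"][2],s["ee_rot"][1]);X=np.array([np.cos(w),np.sin(w)]);Y=np.array([np.sin(w),-np.cos(w)])
d=p[:2]-[.4948,-.1470];u=np.array([-.083,.9965]);print("lamp y",d@u,"lamp x off",d@[u[1],-u[0]],"yaw",w+np.pi/2)
c=arm.capture("wrist");cv2.imwrite("pics/w2.png",c["frame"][:,:,::-1])
E
```

```text
[ 0.4928 -0.1178  0.2574] [-0.1365 -0.1318  0.6248]
lamp y 0.02926860944484523 lamp x off 0.0003947658900631842 yaw 0.0803788056885868
```

View pics/w2.png

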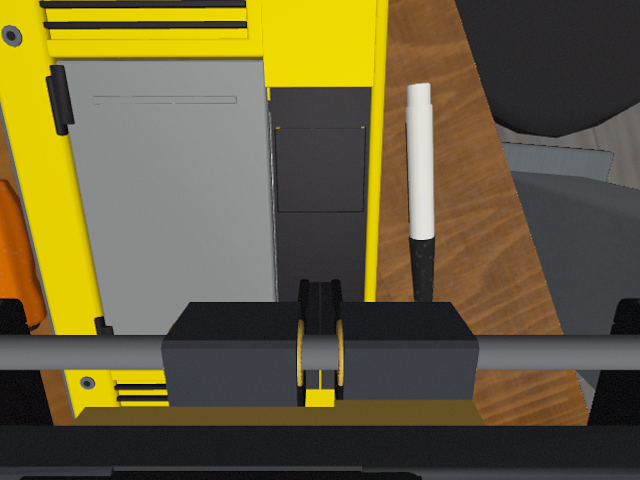

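The wrist view shows the fingers over the left part of the strip. Further right there is a faint seam outline at (276–364, 127–212), possibly the pad. I'll go by touch and press along the strip starting from here.

jog_arm(series=[0, 0, 0.35, 0, 0, 0, 0, 0, 0, 0.25, 0, 0, 0, 0, 0, 0, 0.08, 0, 0, 0, 0, 0, 0, 0, 0, 0, 0, 0, 0, 0, 0, 0, 0, 0, 0])

```text
time_s: 5.82
ee_pos: [0.4925, -0.118, 0.2429]
ee_rot: [0.0, 0.735, -0.678, -0.0]
contact_force: [0.4, 0.3, -0.6]
gripper_width: 0.0006
grip_force: 0.0
```

jog_arm(series=[0, 0, 0.05, 0, 0, 0, 0, 0, 0, 0.05, 0, 0, 0, 0, 0, 0, 0, 0, 0, 0, 0])

```text
time_s: 6.07
ee_pos: [0.4926, -0.1179, 0.2426]
ee_rot: [0.0, 0.735, -0.678, 0.0]
contact_force: [-4.1, 1.6, 11.9]
gripper_width: 0.0006
grip_force: 5.4
```

Rigid here, with the surface at TCP z 0.2426. I'll step 18 mm along the strip and press again.

jog_arm(series=[0, 0, -0.25, 0, 0, 0, 0, 0.9, 0, 0, 0, 0, 0, 0, 0, 0, 0.15, 0, 0, 0, 0, 0, 0, 0.1, 0, 0, 0, 0, 0, 0, 0, 0, 0, 0, 0])

```text
time_s: 6.48
ee_pos: [0.4943, -0.1364, 0.2426]
ee_rot: [0.0, 0.735, -0.678, 0.001]
contact_force: [-2.0, -3.4, 9.4]
gripper_width: 0.0005
grip_force: 5.1
```

jog_arm(series=[0, 0, -0.25, 0, 0, 0, 0, 0.8, 0, 0, 0, 0, 0, 0, 0, 0, 0.15, 0, 0, 0, 0, 0, 0, 0.1, 0, 0, 0, 0, 0, 0, 0, 0, 0, 0, 0])

```text
time_s: 6.9
ee_pos: [0.4955, -0.152, 0.2426]
ee_rot: [0.0, 0.735, -0.678, 0.001]
contact_force: [-2.7, -2.0, 11.6]
gripper_width: 0.0006
grip_force: 5.7
```

jog_arm(series=[0, 0, -0.25, 0, 0, 0, 0, 0.8, 0, 0, 0, 0, 0, 0, 0, 0, 0.15, 0, 0, 0, 0, 0, 0, 0.1, 0, 0, 0, 0, 0, 0, 0, 0, 0, 0, 0])

```text
time_s: 7.32
ee_pos: [0.4966, -0.1677, 0.2408]
ee_rot: [0.0, 0.735, -0.678, 0.0]
contact_force: [0.7, -3.2, 0.5]
gripper_width: 0.0006
grip_force: 1.6
```

```bash
python3 - <<'E'
from h import *
s=arm.read_state();p=s["ee_pos"];print(p,s["contact_force"],(p[:2]-[.4948,-.1470])@[-.083,.9965])
c=arm.capture("wrist");cv2.imwrite("pics/w3.png",c["frame"][:,:,::-1])
E
```

```text
[ 0.49663729 -0.16768878  0.24078626] [ 0.70542107 -3.16473719  0.50984195] -0.020768862881710617
```

The pad gives here: the tip sank about 2 mm at low force. I'll press it in.

jog_arm(series=[0, 0, 0.06, 0, 0, 0, 0, 0, 0, 0.06, 0, 0, 0, 0, 0, 0, 0.04, 0, 0, 0, 0, 0, 0, 0, 0, 0, 0, 0, 0, 0, 0, 0, 0, 0, 0])

```text
time_s: 7.78
ee_pos: [0.4965, -0.1678, 0.2382]
ee_rot: [-0.0, 0.735, -0.678, 0.0]
contact_force: [0.4, -2.3, 4.8]
gripper_width: 0.0003
grip_force: 2.9
```

```bash
python3 - <<'E'
from h import *
s=arm.read_state();print(s["ee_pos"],s["contact_force"])
c=arm.capture("side");cv2.imwrite("pics/s2.png",cv2.resize(c["frame"][120:400,180:500],None,fx=2,fy=2)[:,:,::-1])
E
```

```text
[ 0.49653548 -0.16777019  0.23818465] [ 0.36994704 -2.25238008  4.82314628]
```

View pics/s2.png

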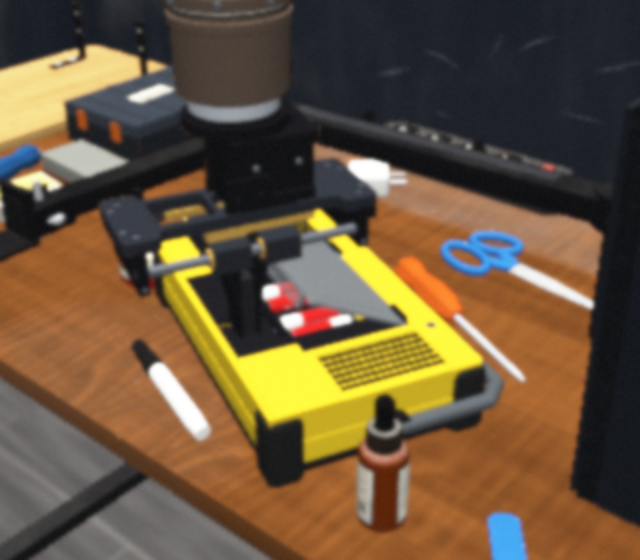

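The door is springing up: its edge is raised and the red cells show in the bay. I'll lift straight up.

jog_arm(series=[0, 0, 0, 0, 0, 0, 0, 0, 0, -0.5, 0, 0, 0, 0, 0, 0, -0.7, 0, 0, 0, 0, 0, 0, -1, 0, 0, 0, 0, 0, 0, -1, 0, 0, 0, 0])

```text
time_s: 8.25
ee_pos: [0.4958, -0.1673, 0.3018]
ee_rot: [0.001, 0.735, -0.678, -0.002]
contact_force: [0.3, 0.8, -0.3]
gripper_width: 0.0005
grip_force: 0.0
```

jog_arm(series=[0, 0, -1, 0, 0, 0, 0, 0, 0, -1, 0, 0, 0, 0, 0, 0, -1, 0, 0, 0, 0, 0, 0, -0.5, 0, 0, 0, 0, 0, 0, 0, 0, 0, 0, 0])

```text
time_s: 8.67
ee_pos: [0.4967, -0.1675, 0.3741]
ee_rot: [-0.002, 0.735, -0.678, 0.001]
contact_force: [0.9, -1.1, -0.3]
gripper_width: 0.0007
grip_force: 0.0
```

jog_arm(series=[0, 0, 0, 0, 0, 0, 0, 0, 0, 0, 0, 0, 0, 0, 0, 0, 0, 0, 0, 0, 0, 0, 0, 0, 0, 0, 0, 0])

```text
time_s: 9.0
ee_pos: [0.4963, -0.1678, 0.3706]
ee_rot: [0.001, 0.735, -0.678, -0.001]
contact_force: [0.5, 0.4, 0.7]
gripper_width: 0.0005
grip_force: 0.0
```

```bash
python3 - <<'E'
from h import *
s=arm.read_state();print(s["ee_pos"],s["contact_force"])
c=arm.capture("side");a=cv2.resize(c["frame"][120:400,180:500],None,fx=1.25,fy=1.25)
b=cv2.resize(arm.capture("wrist")["frame"],None,fx=.6,fy=.6)
o=np.zeros((350,400+b.shape[1],3),np.uint8);o[:,:400]=a;o[:b.shape[0],400:]=b
cv2.imwrite("pics/s3.png",o[:,:,::-1])
E
```

```text
[ 0.49628951 -0.16776068  0.37061026] [0.47337036 0.42596625 0.66123745]
```

View pics/s3.png

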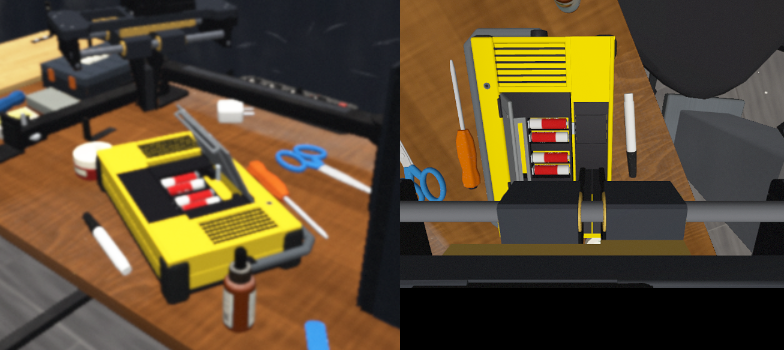

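The door is ajar at about 1.15 rad with the cells in place. In the wrist view the door is edge-on at about (510,140). I'll lower the closed fingers in front of it and push toward the rear.

jog_arm(series=[-1, 0, 0.7, 0, 0, 0, 0, 0, 0, 1, 0, 0, 0, 0, 0, 0, 1, 0, 0, 0, 0, 0, 0, 1, 0, 0, 0, 0, 0, 0, 0, 0, 0, 0, 0])

```text
time_s: 9.52
ee_pos: [0.4934, -0.1477, 0.2939]
ee_rot: [0.003, 0.734, -0.679, -0.004]
contact_force: [-0.6, -0.3, -0.7]
gripper_width: 0.0004
grip_force: 0.0
```

jog_arm(series=[0, -0.5, 0, 0, 0, 0, 0, 0, -0.5, 0, 0, 0, 0, 0, 0, -0.5, 0, 0, 0, 0, 0, 0, -0.4, 0, 0, 0, 0, 0, 0, -0.3, 0, 0, 0, 0, 0])

```text
time_s: 9.93
ee_pos: [0.5404, -0.1443, 0.2988]
ee_rot: [-0.001, 0.735, -0.678, 0.001]
contact_force: [0.4, -0.7, 0.5]
gripper_width: 0.0004
grip_force: 0.0
```

jog_arm(series=[0, -0.25, 0, 0, 0, 0, 0, 0, -0.25, 0, 0, 0, 0, 0, 0, -0.25, 0, 0, 0, 0, 0, 0, -0.25, 0, 0, 0, 0, 0, 0, -0.25, 0, 0, 0, 0, 0])

```text
time_s: 10.35
ee_pos: [0.564, -0.1424, 0.2981]
ee_rot: [0.0, 0.735, -0.678, 0.0]
contact_force: [-1.1, 0.2, 1.0]
gripper_width: 0.0005
grip_force: 0.4
```

```bash
python3 - <<'E'
from h import *
s=arm.read_state();p=s["ee_pos"];d=p[:2]-[.4948,-.1470];print(p,s["contact_force"],"lampx",-.056+d@[.9965,.083],"y",d@[-.083,.9965])
c=arm.capture("side");cv2.imwrite("pics/s4.png",cv2.resize(c["frame"][120:400,180:500],None,fx=1.5,fy=1.5)[:,:,::-1])
E
```

```text
[ 0.56396834 -0.14239443  0.2980705 ] [-1.10884511  0.18057649  0.98103499] lampx 0.013308512597357262 y -0.0011515192160471933
```

View pics/s4.png

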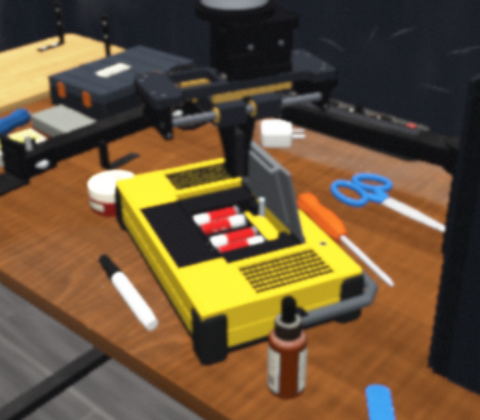

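The fingers are behind the rising door at about (240,150) in the picture, and the door is nearly upright. I'll keep pushing.

jog_arm(series=[0, -0.25, 0, 0, 0, 0, 0, 0, -0.25, 0, 0, 0, 0, 0, 0, -0.25, 0, 0, 0, 0, 0, 0, -0.25, 0, 0, 0, 0, 0, 0, -0.25, 0, 0, 0, 0, 0])

```text
time_s: 10.82
ee_pos: [0.5892, -0.1403, 0.2979]
ee_rot: [-0.0, 0.735, -0.678, 0.0]
contact_force: [-0.3, -0.3, 0.1]
gripper_width: 0.0007
grip_force: 0.1
```

jog_arm(series=[0, -0.25, 0, 0, 0, 0, 0, 0, -0.2, 0, 0, 0, 0, 0, 0, 0, 0, 0, 0, 0, 0, 0, 0, 0, 0, 0, 0, 0, 0, 0, 0, 0, 0, 0, 0])

```text
time_s: 11.23
ee_pos: [0.5974, -0.1396, 0.2978]
ee_rot: [0.0, 0.735, -0.678, -0.0]
contact_force: [-0.6, 0.2, -0.5]
gripper_width: 0.0005
grip_force: 0.0
```

jog_arm(series=[0, 0.5, 0, 0, 0, 0, 0, 0, 1, 0, 0, 0, 0, 0, 0, 1, 0, 0, 0, 0, 0, 0, 1, -1, 0, 0, 0, 0, 0, 1, -1, 0, 0, 0, 0])

```text
time_s: 11.65
ee_pos: [0.5056, -0.147, 0.3371]
ee_rot: [0.001, 0.735, -0.678, -0.002]
contact_force: [0.9, -0.1, 0.8]
gripper_width: 0.0005
grip_force: 0.0
```

jog_arm(series=[0, 0, -1, 0, 0, 0, 0, 0, 0, -1, 0, 0, 0, 0, 0, 0, 0, 0, 0, 0, 0, 0, 0, 0, 0, 0, 0, 0, 0, 0, 0, 0, 0, 0, 0])

```text
time_s: 12.07
ee_pos: [0.5069, -0.1468, 0.3775]
ee_rot: [0.0, 0.735, -0.678, -0.001]
contact_force: [0.4, -0.6, 0.4]
gripper_width: 0.0002
grip_force: 0.0
```

```bash
python3 - <<'E'
from h import *
s=arm.read_state();print(s["ee_pos"],s["contact_force"])
c=arm.capture("side");a=cv2.resize(c["frame"][120:400,180:500],None,fx=1.25,fy=1.25)
b=cv2.resize(arm.capture("wrist")["frame"],None,fx=.6,fy=.6)
o=np.zeros((350,400+b.shape[1],3),np.uint8);o[:,:400]=a;o[:b.shape[0],400:]=b
cv2.imwrite("pics/s5.png",o[:,:,::-1])
E
```

```text
[ 0.50689748 -0.14681359  0.37746363] [ 0.4279212  -0.63600055  0.42488097]
```

View pics/s5.png

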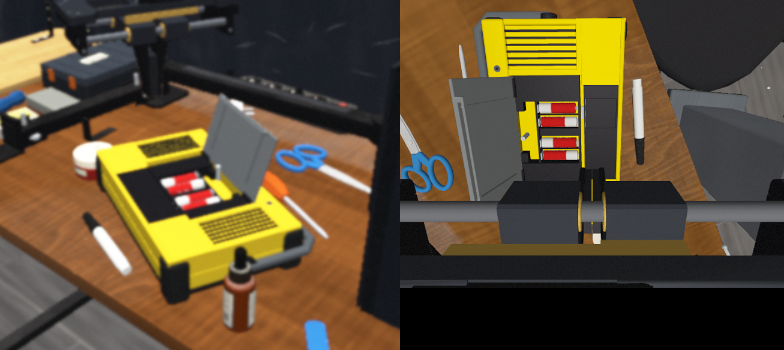

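The door leans back past upright on its stop (its face is at (240,140), and in the wrist view it lies out over the rear at (485,140)). The cells and the other things are in place and nothing is being touched, so I'll hand in.

```bash
python3 -c "
from cell import arm
print(arm.close_job())"
```

```text
the job is handed in; nothing more can be done
None
```

I found the catch by touch and pressed it in, the battery door sprang ajar, and I pushed it over until it came to rest leaning back past upright; the last pictures showed the cells and everything around the lamp in place, and I handed the job in at about 12 s but saw no verdict.

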